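# Close the sample chamber and press its lid seam with a stylus

### The job

Set the lid (do not drop it) squarely into the frame of the sample chamber so that it lies flat on the ledge, and let go of it. Then take the stylus from its orange stand by its black grip and run its spring tip slowly, a few centimetres a second, along the blue groove around the lid, lightly pressed in the whole way in one pass without lifting: from the orange mark along that side, round the corner, and on to the blue mark. Hang the stylus back upright in its stand, with the lid still seated, and leave the tip rack, jar and pen tray where they are.

Things in the scene. Friction and masses are not known exactly. Their poses are not given: they have to be found in the camera images.
- chamber: Fixed grey box with a white frame on top, 126 (x) x 166 (y) x 41 mm. Origin: centre of its underside, z up. Frame top at z 41, 11 mm wide; its opening is bevelled from 104 x 144 mm at the top to 98 x 138 mm; inside it a ledge at z 32 mm carries the lid. On the frame's top an orange mark (11 x 20 mm) at x -57, y -50 mm and a blue mark at x 30, y 77 mm mark the seam's start and end.
- lid: Loose lid, 0.2 kg: blue flange 92 (x) x 132 (y) x 4 mm, white panel 68 x 108 mm on it up to z 10, black grip bar 18 (x) x 64 (y) mm on that from z 10 to 44 mm. Origin: centre of its underside, z up. Seated: origin over the chamber's, 32 mm up, long sides parallel (either way round), 3 mm play all round. Groove: the bare blue flange between white panel and frame, floor 36 mm up, 5 mm deep.
- stylus: Loose stylus, 90 g. Origin: underside centre of its green collar (36 mm diameter, 6 mm thick), which rests on the stand's top. Above it a square black grip 20 x 20 mm (sides along its x, y) from z 6 to 66 mm, green cap to 70; below it a metal neck, 14 mm diameter, to z -48 and a thin sprung plunger with an 8 mm ball, lowest point z -72 mm when not pressed.
- stylus_tip (a point): Lowest point of the ball tip of the stylus, on the stylus axis, 72 mm below the stylus origin when not pressed.
- plunger (a joint): How far the stylus tip is pushed in against its spring, 0 (free) to 0.010 m (fully in, hard stop); about 0.4 N at first touch, 2.6 N fully in. 3 to 6 mm is a good light press.
- stand: Fixed orange stand for the stylus, 76 x 76 x 85 mm high, on a slightly wider grey foot. Origin: centre of its underside. A round hole of 22 mm diameter runs down through its centre; the stylus hangs in it by its collar, 85 mm up.
- seam_start (a point): Start of the seam, beside the orange mark, on the groove floor (the seated lid's flange top), 36 mm up: chamber x -40.5, y -50 mm. It continues straight to seam_mid1 and seam_corner.
- seam_mid1 (a point): Point on the seam half-way along the first side: chamber x -40.5, y 5 mm.
- seam_corner (a point): The seam's right-angled corner: chamber x -40.5, y 60.5 mm.
- seam_mid2 (a point): Point on the seam half-way along the second side: chamber x -5, y 60.5 mm.
- seam_end (a point): End of the seam, beside the blue mark: chamber x 30, y 60.5 mm.
- tip_rack: Bystander: orange rack of pipette tips, 80 x 120 x 60 mm. Origin: centre of its underside.
- jar: Bystander: glass jar with lid, 66 mm diameter, 95 mm high. Origin: centre of its underside.
- pen_tray: Bystander: clear tray with a red pen, 50 x 160 x 18 mm. Origin: centre of its underside.
Mind the look-alikes: they are no part of the job. What is shaped like the chamber but purple or yellow is not meant. What is shaped like the stand but green is not meant.

How it is judged:
On the way, in this order (a step that is already met when the one before it is completed fails the run):
1. the lid lies flat and square on the chamber's ledge, let go (x of lid in the frame of chamber between -0.005 and 0.005 m and y of lid in the frame of chamber between -0.005 and 0.005 m and z of lid in the frame of chamber between 0.03 and 0.034 m and angle between the y axis of lid and the y axis of chamber, either way round below 0.08 rad and contact force between the fingers and lid below 0.1 N and linear speed of lid below 0.02 m/s), for 0.2 s.
2. the stylus tip presses in the groove at the orange mark (horizontal distance between stylus_tip and seam_start below 0.007 m and z of stylus_tip in the frame of chamber between 0.034 and 0.038 m and contact force between stylus and lid above 0.1 N and x of lid in the frame of chamber between -0.005 and 0.005 m and y of lid in the frame of chamber between -0.005 and 0.005 m and z of lid in the frame of chamber between 0.03 and 0.034 m and angle between the y axis of lid and the y axis of chamber, either way round below 0.08 rad), for 0.05 s.
3. the tip, still pressing, passes the middle of the first side (horizontal distance between stylus_tip and seam_mid1 below 0.007 m and z of stylus_tip in the frame of chamber between 0.034 and 0.038 m and contact force between stylus and lid above 0.1 N and x of lid in the frame of chamber between -0.005 and 0.005 m and y of lid in the frame of chamber between -0.005 and 0.005 m and z of lid in the frame of chamber between 0.03 and 0.034 m and angle between the y axis of lid and the y axis of chamber, either way round below 0.08 rad), for 0.05 s.
4. the tip, still pressing, passes the corner (horizontal distance between stylus_tip and seam_corner below 0.007 m and z of stylus_tip in the frame of chamber between 0.034 and 0.038 m and contact force between stylus and lid above 0.1 N and x of lid in the frame of chamber between -0.005 and 0.005 m and y of lid in the frame of chamber between -0.005 and 0.005 m and z of lid in the frame of chamber between 0.03 and 0.034 m and angle between the y axis of lid and the y axis of chamber, either way round below 0.08 rad), for 0.05 s.
5. the tip, still pressing, passes the middle of the second side (horizontal distance between stylus_tip and seam_mid2 below 0.007 m and z of stylus_tip in the frame of chamber between 0.034 and 0.038 m and contact force between stylus and lid above 0.1 N and x of lid in the frame of chamber between -0.005 and 0.005 m and y of lid in the frame of chamber between -0.005 and 0.005 m and z of lid in the frame of chamber between 0.03 and 0.034 m and angle between the y axis of lid and the y axis of chamber, either way round below 0.08 rad), for 0.05 s.
6. the tip, still pressing, reaches the blue mark (horizontal distance between stylus_tip and seam_end below 0.007 m and z of stylus_tip in the frame of chamber between 0.034 and 0.038 m and contact force between stylus and lid above 0.1 N and x of lid in the frame of chamber between -0.005 and 0.005 m and y of lid in the frame of chamber between -0.005 and 0.005 m and z of lid in the frame of chamber between 0.03 and 0.034 m and angle between the y axis of lid and the y axis of chamber, either way round below 0.08 rad), for 0.05 s.
At the end, for the whole second after the job is handed in: Lid within 5 mm of the chamber's centre, 32 mm up (2 mm), square within 0.08 rad; stylus upright (0.1 rad) in its stand, collar on the stand's top within 3 mm and 7 mm of its centre; both at rest; tip rack, jar and pen tray within 30 mm of their starts (x of lid in the frame of chamber between -0.005 and 0.005 m and y of lid in the frame of chamber between -0.005 and 0.005 m and z of lid in the frame of chamber between 0.03 and 0.034 m and angle between the y axis of lid and the y axis of chamber, either way round below 0.08 rad and horizontal distance between stylus and stand below 0.007 m and z of stylus in the frame of stand between 0.082 and 0.088 m and angle between stylus's own z axis and vertical below 0.1 rad and linear speed of each of stylus, lid below 0.02 m/s and distance of each of tip_rack, jar, pen_tray from where it was at the start of the episode below 0.03 m); the robot touches nothing.
It fails at once if the lid is dropped: faster than 0.5 m/s with no finger on it (linear speed of lid above 0.5 m/s and contact force between the fingers and lid below 0.02 N).
It fails at once if the pressed stylus is moved faster than 0.1 m/s along the seam (contact force between stylus and lid above 0.2 N and linear speed of stylus above 0.1 m/s and ((x of stylus_tip in the frame of chamber between -0.052 and -0.03 m and y of stylus_tip in the frame of chamber between -0.034 and 0.05 m) or (x of stylus_tip in the frame of chamber between -0.032 and 0.016 m and y of stylus_tip in the frame of chamber between 0.05 and 0.072 m))).
It fails at once if the stylus presses on the lid with more than 15 N (contact force between stylus and lid above 15 N).
It fails at once if the tip is lifted out of the groove (4 to 12 mm above its floor) part-way along the seam (z of stylus_tip in the frame of chamber between 0.04 and 0.048 m and ((x of stylus_tip in the frame of chamber between -0.052 and -0.03 m and y of stylus_tip in the frame of chamber between -0.034 and 0.05 m) or (x of stylus_tip in the frame of chamber between -0.032 and 0.016 m and y of stylus_tip in the frame of chamber between 0.05 and 0.072 m))).
It fails at once if the tip rack, jar or pen tray is moved by more than 30 mm or the jar or rack is tipped (distance of any of tip_rack, jar, pen_tray from where it was at the start of the episode above 0.03 m or angle between any of tip_rack, jar's own z axis and vertical above 0.3 rad).
It also fails if it takes over 67 s, if anything falls off the work surface, if the arm or the gripper's body presses on something with over 40 N, if the wrist force passes 120 N, or if a joint passes its speed limit or range.

### The arm

A 6-joint arm with a two-finger parallel gripper is mounted at the origin on the work surface. World frame = base frame: x ahead of the robot, y to its left, z up, the work surface at z = 0. Lengths are in m, angles in rad, forces in N, time in s.
With the tool pointing down it reaches from about 0.4 to 0.825 m from the base axis. Payload 7 kg.
Tool frame: the origin (TCP) lies midway between the tips of the shut fingers; the grasp point (between the pads) lies 19 mm behind it; y points along the fingers, z is the direction in which the jaws open and shut, and the axes are right-handed (so a half turn about y gives the same grasp; the last joint's range is limited). The gripper opens to 85 mm and grips with 20 to 120 N. Pads are 22 mm wide; open, the fingers measure 114 mm over their backs; the gripper's body (76 mm by 85 mm) begins 54 mm behind the grasp point. The pads swing forward as they close: fully open they stand 13 mm farther back than shut.
Start: joints at [-0.979, 0.359, 0.012, 0, -1.224, -0.288], TCP at [0.202, -0.644, 0.231] pointing down, gripper open.
Joint ranges: [-3.07, 3.07], [-1.43, 2.12], [-1.02, 1.25], [-3.03, 1.67], [-3.05, -0], [-3.03, 3.03]. Speed limits (rad/s): [2.39, 2.39, 3.01, 3.14, 3.14, 3.14].

### API

Orientations are given as a rotation vector (axis times angle).
In Python, from bench import robot, planner, eyes gives the robot as it stands. The module is installed in compiled form; this text tells all that it offers. Calls block until the motion is done:
- robot.goto(position, orientation): joint-space move of the TCP to a pose.
- robot.move_straight(position, orientation=None, velocity=0.15): straight line of the TCP; orientation=None keeps the orientation; velocity is the mean speed in m/s.
- robot.move_j(angles): joint-space move.
- robot.move_gripper(opening, grip_force=None): finger opening in m; grip_force is the grip in N (None keeps the last); returns when the fingers have stopped.
- robot.hold(seconds).
- planner.solve_ik(position, orientation): joint angles nearest the present ones, or None.
- eyes.get_image(name): name is "side" or "top"; returns a dict with "image" (480x640x3 uint8, blue, green, red), "vertical_fov" (degrees; the focal length in pixels is half the picture's height over the tangent of half this angle, whatever the lens; pixels are square), "cx", "cy" (the principal point, pixels), "rvec" (rotation vector, rad) and "tvec" (3), from world to camera coordinates, as OpenCV has them. Camera axes: x right, y down, z forward; pixel columns grow to the right and rows downward; lengths in m; the calibration is good to about 2 mm. A picture is of the moment at which its call begins. There is no depth.
A pose or a line that the arm cannot do raises robot.MotionError and nothing moves.
- robot.job_done(): hands the job in, once; it reports no verdict.
Readings, each from a call of its own:
- robot.read_time(): time.
- robot.read_joints(): joint angles.
- robot.read_joint_vel(): joint speeds.
- robot.read_tau(): joint torques, N m.
- robot.read_tcp_pos(): TCP position.
- robot.read_tcp_rot(): TCP orientation.
- robot.read_force(): force on the tool from outside, world axes, zero at the start.
- robot.read_moment(): the same for the moment, N m.
- robot.read_width(): finger opening in m.
Only numpy, scipy, OpenCV 4.12 (cv2) and the standard library are available. Lean on these libraries where they do the work, as an engineer would, in place of code of your own. Each camera call takes 0.05 s, during which the arm holds its last target.

## Working session

There is one attempt and no reset: what is moved stays moved. The work goes in short steps, each a Python script; the robot and the scene stay as the last script left them, time stands still between calls to the robot, and variables do not carry over. Pictures are saved under pics/ and viewed, and the job is handed in when it is done.

```bash
mkdir -p pics; ls; python3 - <<'E'
from bench import robot, planner, eyes
import cv2
print(robot.read_time(),robot.read_tcp_pos(),robot.read_tcp_rot(),robot.read_width())
for n in("top","side"):
    d=eyes.get_image(n); cv2.imwrite(f"pics/{n}0.png",d["image"])
    print(n,{k:v for k,v in d.items() if k!="image"})
E
```

```text
pics
0.0 [ 0.2017411  -0.64363819  0.2303669 ] [-1.55601172 -0.23795776  0.23858723] 0.08580936984441742
top {'vertical_fov': 47.539984889771475, 'cx': 327.1918153932382, 'cy': 248.9233224186138, 'rvec': array([ 2.11560132, -2.15597941,  0.14688355]), 'tvec': array([0.00689175, 0.56321033, 1.12236929])}
side {'vertical_fov': 48.47280388457522, 'cx': 311.00902218327184, 'cy': 240.81285177658015, 'rvec': array([ 2.05652685, -0.75254473,  0.41049878]), 'tvec': array([-0.44897259,  0.24837662,  0.6743698 ])}
```

View pics/top0.png

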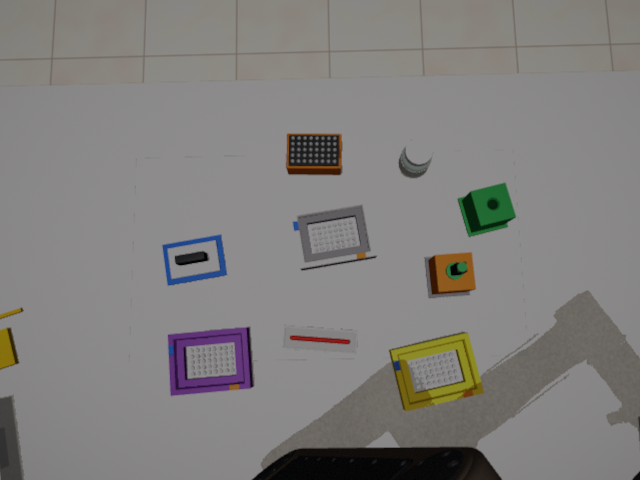

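View pics/side0.png

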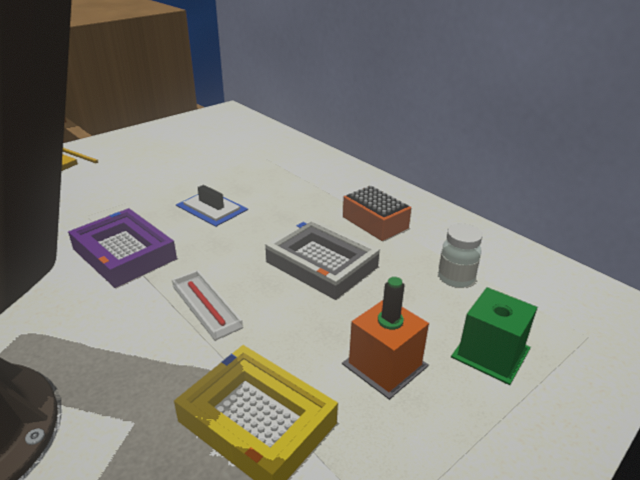

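```bash
cat > h.py <<'E'
import numpy as np, cv2
from bench import robot, planner, eyes
from scipy.spatial.transform import Rotation as R
class Cam:
    def __init__(s,d):
        s.img=d["image"]; h=s.img.shape[0]; f=h/2/np.tan(np.radians(d["vertical_fov"])/2)
        s.K=np.array([[f,0,d["cx"]],[0,f,d["cy"]],[0,0,1]]); s.rvec=np.array(d["rvec"]);s.t=np.array(d["tvec"])
        s.Rm=cv2.Rodrigues(s.rvec)[0]; s.C=-s.Rm.T@s.t
    def proj(s,P): return cv2.projectPoints(np.float64(P).reshape(-1,1,3),s.rvec,s.t,s.K,None)[0][:,0]
    def ray(s,uv,z):
        uv=np.float64(uv).reshape(-1,2); v=np.c_[uv,np.ones(len(uv))]@np.linalg.inv(s.K).T@s.Rm
        return s.C+v*((z-s.C[2])/v[:,2])[:,None]
def cam(n): return Cam(eyes.get_image(n))
def crop(img,x0,y0,x1,y1,k,fn): cv2.imwrite("pics/"+fn,cv2.resize(img[y0:y1,x0:x1],None,fx=k,fy=k,interpolation=cv2.INTER_CUBIC))
E
python3 - <<'E'
from h import *
t=cam("top");s=cam("side")
print(t.C,s.C)
print(t.ray([[334,235]],.041),t.ray([[194,260]],0.0), t.ray([[453,272]],.085))
crop(t.img,280,190,390,280,7,"t_ch.png"); crop(t.img,150,225,240,295,8,"t_lid.png"); crop(t.img,410,235,490,305,8,"t_st.png")
crop(s.img,255,210,390,300,5,"s_ch.png")
E
```

```text
[ 0.38701315 -0.01883786  1.1945008 ] [ 0.06534795 -0.61006507  0.58445891]
[[ 0.59349524 -0.01890216  0.041     ]] [[0.55087332 0.29284515 0.        ]] [[ 0.50402698 -0.25999652  0.085     ]]
```

View pics/t_ch.png

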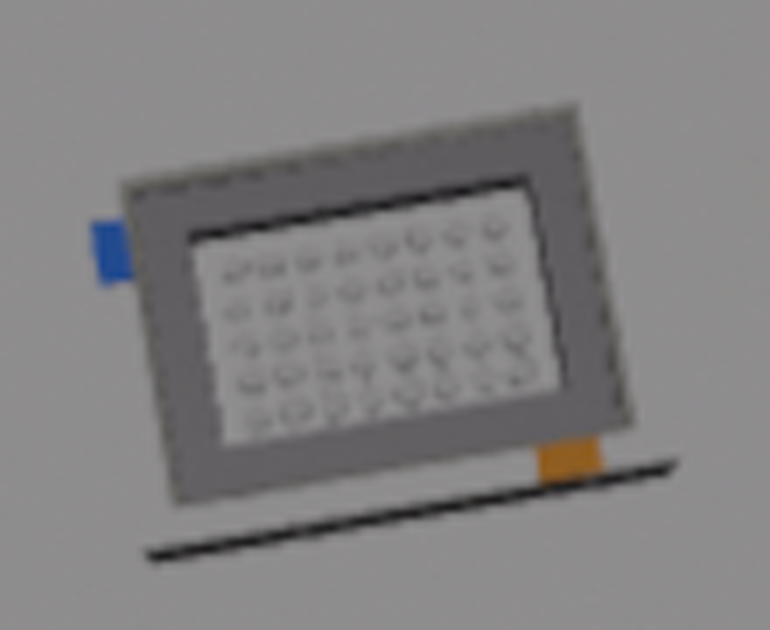

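View pics/t_lid.png

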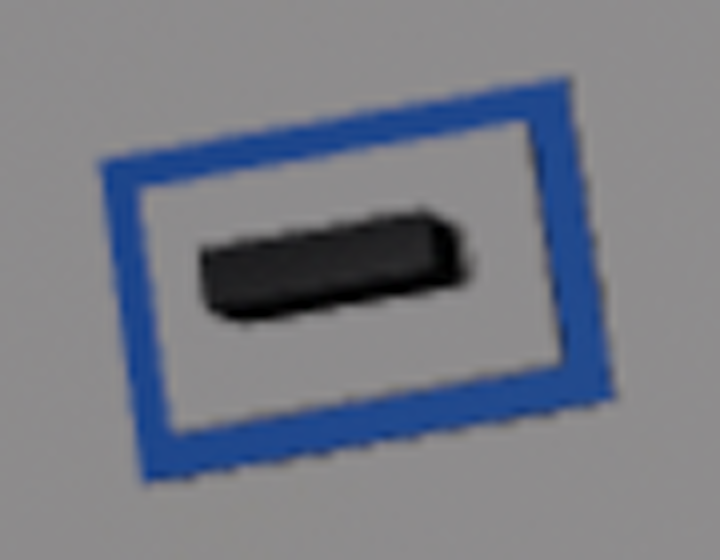

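View pics/t_st.png

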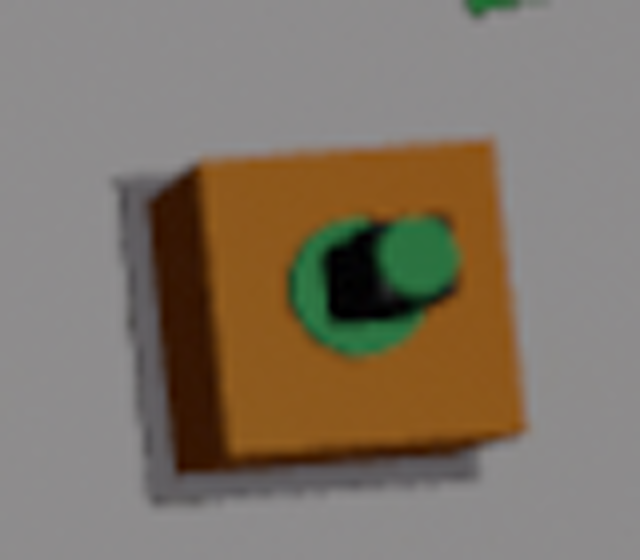

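View pics/s_ch.png

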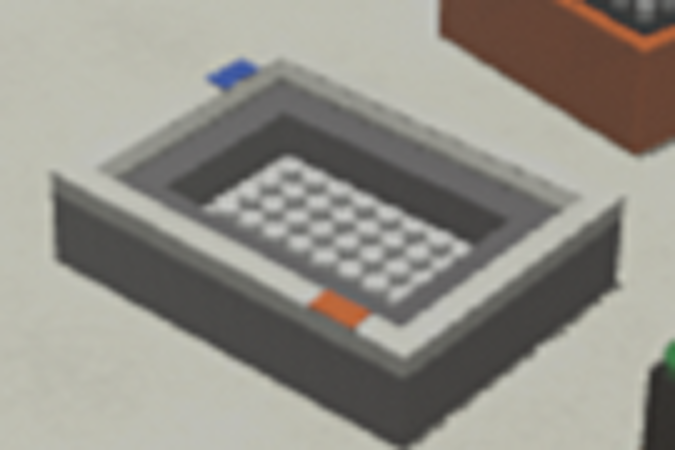

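Candidates: chambers grey (334,235), purple (211,361) and yellow (436,371) in the top view. I choose the grey one with the white frame, whose top blends with the table; the crop shows its blue and orange marks. Stands: orange (453,272) with the stylus, green (490,207). I choose orange. The lid, at (194,260), is the only one. Next I measure poses.

```bash
cat >> h.py <<'E'
def up(c,box,k=8):
    x0,y0,x1,y1=box
    im=cv2.resize(c.img[y0:y1,x0:x1],None,fx=k,fy=k,interpolation=cv2.INTER_CUBIC)
    return im,(lambda p:(np.float64(p).reshape(-1,2)+.5)/k-.5+[x0,y0])
def big(mask):
    cs,_=cv2.findContours(mask,cv2.RETR_EXTERNAL,cv2.CHAIN_APPROX_NONE)
    return max(cs,key=cv2.contourArea)[:,0]
def rect(P):
    r=cv2.minAreaRect(np.float32(P[:,:2]*1000)); (c,(w,h),a)=r
    # direction of long side as yaw of "y axis"
    if w<h: a+=90; w,h=h,w
    yaw=((a-90)+90)%180-90   # long axis angle minus 90
    return np.array(c)/1000,w,h,yaw
def hsv(im): return cv2.cvtColor(im,cv2.COLOR_BGR2HSV)
E
python3 - <<'E'
from h import *
t=cam("top");s=cam("side")
im,f=up(t,(150,225,240,295)); h=hsv(im)
m=cv2.inRange(h,(100,120,40),(125,255,255)); P=t.ray(f(big(m)),.004); print("lid",rect(P))
g=cv2.cvtColor(im,cv2.COLOR_BGR2GRAY); m=((g<75)&(h[...,1]<110)).astype(np.uint8)*255
m[:190]=0;m[330:]=0;m[:,:185]=0;m[:,490:]=0
P=t.ray(f(big(m)),.044);print("bar(incl sides)",rect(P))
im,f=up(t,(280,190,390,280)); h=hsv(im); g=cv2.cvtColor(im,cv2.COLOR_BGR2GRAY)
for th in(112,120,128):
    m=(g<th).astype(np.uint8)*255; m[h[...,1]>90]=0
    cs,_=cv2.findContours(m,cv2.RETR_EXTERNAL,cv2.CHAIN_APPROX_NONE); c=max(cs,key=cv2.contourArea)[:,0]
    print("ch",rect(t.ray(f(c),.032)))
    cv2.imwrite("pics/m.png",m)
c0,_,_,yw=rect(t.ray(f(c),.032)); 
for n,lo,hi in(("b",(100,120,40),(125,255,255)),("o",(5,120,60),(25,255,255))):
    m=cv2.inRange(h,lo,hi); p=f(big(m)).mean(0); M=t.ray(p,.041)[0,:2]; a=np.radians(yw)
    d=M-c0; print(n,np.cos(a)*d[0]+np.sin(a)*d[1],-np.sin(a)*d[0]+np.cos(a)*d[1])
# orange/blue marks in side
im,f=up(s,(255,210,390,300)); h=hsv(im)
for n,lo,hi in(("b",(100,120,40),(125,255,255)),("o",(5,140,150),(25,255,255))):
    m=cv2.inRange(h,lo,hi); 
    if n=="o": m[:,int(120*8):]=0;m[:60*8-80]=0
    p=f(big(m)).mean(0); M=s.ray(p,.041)[0,:2]
    d=M-c0; print("side",n,p,np.cos(a)*d[0]+np.sin(a)*d[1],-np.sin(a)*d[0]+np.cos(a)*d[1])
# stand
im,f=up(t,(410,235,490,305)); h=hsv(im)
m=cv2.inRange(h,(5,150,100),(25,255,255)); print("stand",rect(t.ray(f(big(m)),.085)))
m=cv2.inRange(h,(50,80,40),(90,255,255)); m[:100]=0
cs,_=cv2.findContours(m,cv2.RETR_EXTERNAL,cv2.CHAIN_APPROX_NONE)
for c in cs:
    if cv2.contourArea(c)>500:
        print(cv2.contourArea(c),t.ray(f(np.array(cv2.minEnclosingCircle(c)[0])),.155),t.ray(f(np.array(cv2.minEnclosingCircle(c)[0])),.091))
cv2.imwrite("pics/m2.png",m)
crop(s.img,340,270,440,400,6,"s_st.png")
print(s.proj([.504,-.26,.085]))
E
```

```text
lid (array([0.55135931, 0.2918172 ]), 131.43228149414062, 91.49359130859375, 9.030319213867188)
bar(incl sides) (array([0.54932135, 0.28749698]), 70.6349105834961, 22.652881622314453, 8.910122871398926)
ch (array([ 0.59783905, -0.01175114]), 155.8632354736328, 104.7805404663086, 8.870595932006836)
ch (array([ 0.59776892, -0.0117907 ]), 157.00462341308594, 106.78584289550781, 8.780659675598145)
ch (array([ 0.5911037 , -0.01805617]), 168.86599731445312, 123.42494201660156, 8.654654502868652)
b 0.03686562461006652 0.07709743919271883
o -0.05112202789077603 -0.04995213744549389
side b [301.08975564 224.40836466] 0.036879360393702 0.07462364019000588
side o [322.54155028 271.33414804] -0.050349695820262996 -0.052065556573102946
stand (array([ 0.50401398, -0.2629917 ]), 75.6786117553711, 75.36329650878906, -86.86021780967712)
6050.5 [[ 0.49914433 -0.24717911  0.155     ]] [[ 0.50604803 -0.26123762  0.091     ]]
5236.0 [[ 0.5063138  -0.26140201  0.155     ]] [[ 0.5136589 -0.2763362  0.091    ]]
[[386.26961239 319.90644121]]
```

View pics/m.png

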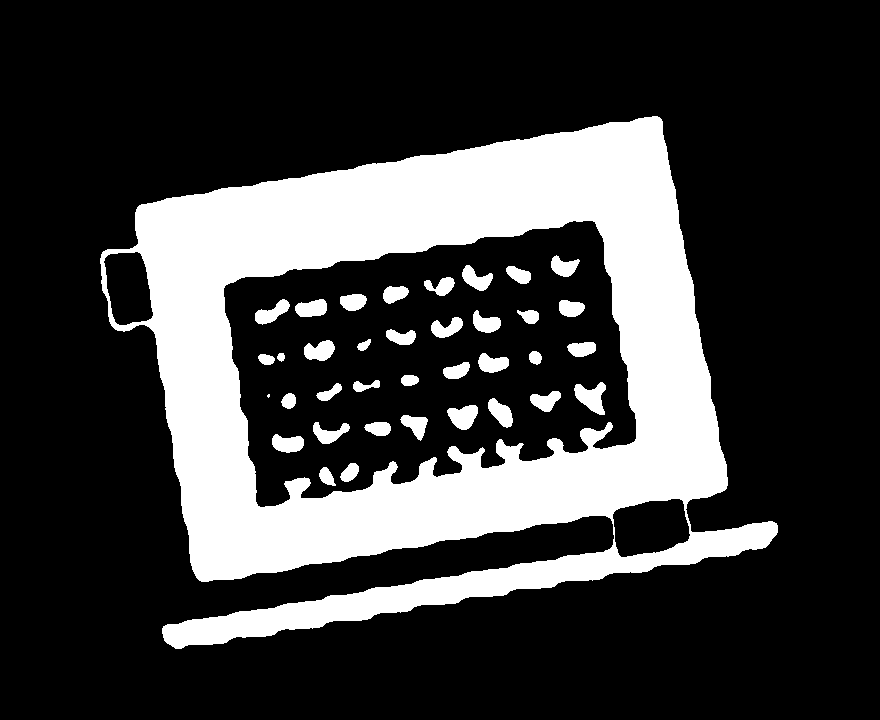

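View pics/m2.png

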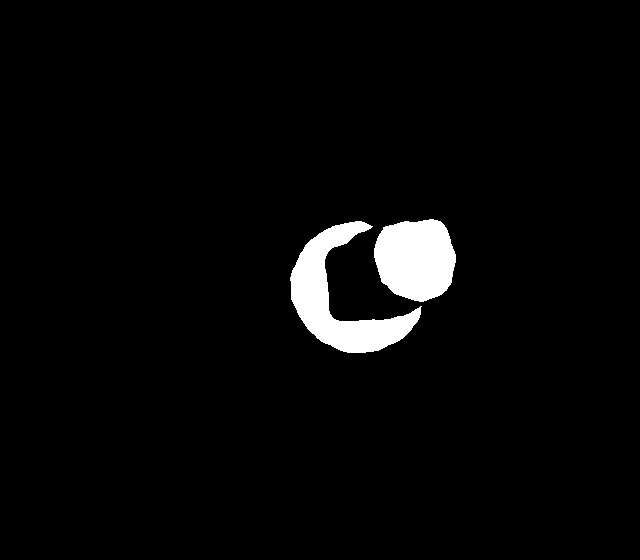

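View pics/s_st.png

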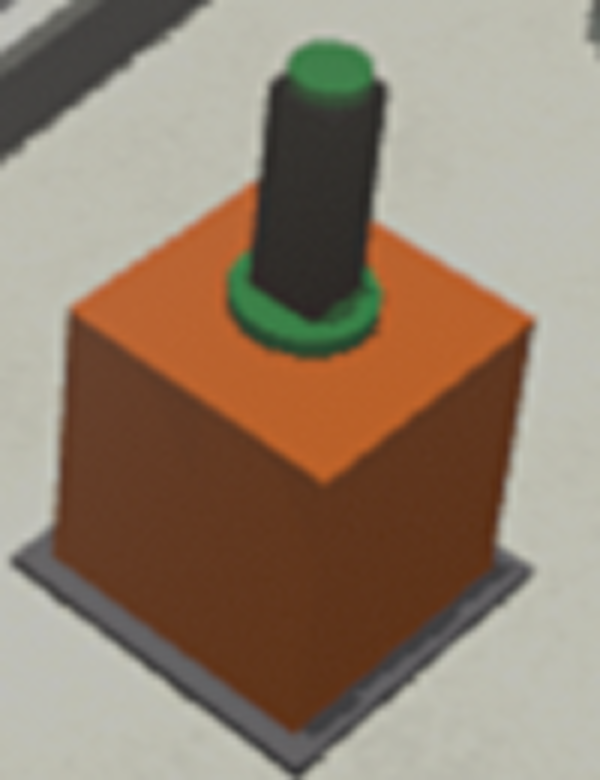

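```bash
python3 - <<'E'
from h import *
t=cam("top");s=cam("side")
im,f=up(t,(280,190,390,280)); h=hsv(im); g=cv2.cvtColor(im,cv2.COLOR_BGR2GRAY)
for th in(100,112,120,128):
    m=(g<th).astype(np.uint8)*255; m[h[...,1]>60]=0
    m=cv2.morphologyEx(m,cv2.MORPH_OPEN,np.ones((25,25),np.uint8))
    n,l,st,_=cv2.connectedComponentsWithStats(m); i=1+np.argmax(st[1:,4]); 
    c=big((l==i).astype(np.uint8)); q=f(c)
    c0,w,hh,yw=rect(t.ray(q,.032)); print("ch",c0,w,hh,yw)
    a=np.radians(yw)
    for nm,lo,hi in(("b",(100,120,40),(125,255,255)),("o",(5,120,60),(25,255,255))):
        mm=cv2.inRange(h,lo,hi); p=f(np.array(cv2.minAreaRect(big(mm))[0])); d=t.ray(p,.041)[0,:2]-c0
        print(nm,np.cos(a)*d[0]+np.sin(a)*d[1],-np.sin(a)*d[0]+np.cos(a)*d[1])
v=im.copy(); cv2.drawContours(v,[c[:,None]],-1,(0,0,255),1); cv2.imwrite("pics/ch_c.png",cv2.resize(v,(770,630)))
im,f=up(s,(255,210,390,300)); h=hsv(im)
for n,lo,hi in(("b",(100,120,40),(125,255,255)),("o",(5,140,150),(25,255,255))):
    m=cv2.inRange(h,lo,hi); 
    if n=="o": m[:,int(90*8):]=0
    p=f(np.array(cv2.minAreaRect(big(m))[0])); d=s.ray(p,.041)[0,:2]-c0
    print("side",n,p,np.cos(a)*d[0]+np.sin(a)*d[1],-np.sin(a)*d[0]+np.cos(a)*d[1])
# stylus in side
im,f=up(s,(340,270,440,400),6); h=hsv(im)
m=cv2.inRange(h,(50,80,40),(90,255,255)); cs,_=cv2.findContours(m,0,1)
for c in cs:
    if cv2.contourArea(c)>500:
        e=cv2.fitEllipse(c); print(e[0],s.ray(f(e[0]),.155),s.ray(f(e[0]),.088))
m=cv2.inRange(h,(0,150,130),(25,255,255)); k=big(m); 
ap=cv2.approxPolyDP(cv2.convexHull(k[:,None]),12,True)[:,0]; print(s.ray(f(ap),.085), s.ray(f(ap),.085).mean(0))
E
```

```text
ch [ 0.59884119 -0.01691309] 143.2603302001953 101.74324798583984 8.659465789794922
b 0.029143667886404337 0.07708321581882935
o -0.05897201861763627 -0.05000794428321013
ch [ 0.59917511 -0.01725328] 144.59788513183594 103.74284362792969 8.803319931030273
b 0.02905918456786996 0.07739708527047738
o -0.05937531525709753 -0.04947243993107929
ch [ 0.5992533  -0.01732185] 145.75506591796875 105.37916564941406 8.729706764221191
b 0.02889284872068702 0.07751400154873755
o -0.05937857719214834 -0.049469038860111586
ch [ 0.5994519  -0.01730264] 146.95130920410156 106.79206085205078 8.658662796020508
b 0.02859747600501747 0.077560675827694
o -0.059516429322346076 -0.049531719193097894
side b [[301.12685394 224.41302013]] 0.02855276893059204 0.07506837411935596
side o [[322.5375061  271.36250687]] -0.05878520345729274 -0.05159594420904261
(303.2087097167969, 299.2403259277344) [[ 0.44661191 -0.31146567  0.155     ]] [[ 0.506093  -0.2648811  0.088    ]]
(330.7555236816406, 71.90303802490234) [[ 0.50516998 -0.26573948  0.155     ]] [[ 0.57378673 -0.21202115  0.088     ]]
[[ 0.46597166 -0.23121741  0.085     ]
 [ 0.52959231 -0.22833801  0.085     ]
 [ 0.54126694 -0.25715014  0.085     ]
 [ 0.54204585 -0.30201654  0.085     ]
 [ 0.46859235 -0.30513861  0.085     ]] [ 0.50949382 -0.26477214  0.085     ]
```

View pics/ch_c.png

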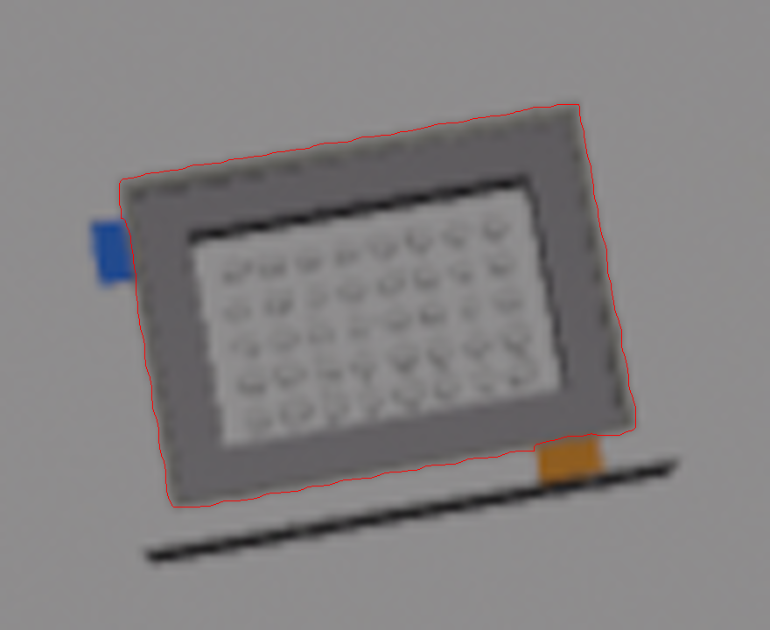

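```bash
python3 - <<'E'
from h import *
t=cam("top");s=cam("side")
fs=lambda p:(np.float64(p)+.5)/6-.5+[340,270]
ft=lambda p:(np.float64(p)+.5)/8-.5+[410,235]
print("grip edge side",s.ray(fs([[250,283],[316,318]]),.091), "top",t.ray(ft([[328,265],[332,318],[398,318]]),.091))
# lid in side
im,f=up(s,(170,175,255,230)); h=hsv(im)
m=cv2.inRange(h,(100,110,60),(125,255,255)); m=cv2.morphologyEx(m,cv2.MORPH_OPEN,np.ones((9,9),np.uint8))
print("lid side",rect(s.ray(f(big(m)),.003)))
im,f=up(t,(280,190,390,280)); h=hsv(im); g=cv2.cvtColor(im,cv2.COLOR_BGR2GRAY)
m=(g<116).astype(np.uint8)*255; m[h[...,1]>60]=0
m=cv2.morphologyEx(m,cv2.MORPH_OPEN,np.ones((25,25),np.uint8)); print("ch",rect(t.ray(f(big(m)),.041)))
r=R.from_rotvec(robot.read_tcp_rot()); print(r.as_matrix().round(3))
for a in (9.03,):
  for sg in(1,-1):
    th=np.radians(a); z=sg*np.array([np.cos(th),np.sin(th),0]); y=np.array([0,0,-1]); M=np.c_[np.cross(y,z),y,z]
    for p in([.5514,.2918,.2],[.5514,.2918,.016],[.597,-.018,.05]): print(sg,planner.solve_ik(p,R.from_matrix(M).as_rotvec()))
E
```

```text
grip edge side [[ 0.4981493  -0.25538986  0.091     ]
 [ 0.5010097  -0.27308697  0.091     ]] top [[ 0.51228502 -0.25422233  0.091     ]
 [ 0.49876285 -0.25453262  0.091     ]
 [ 0.49844014 -0.27119024  0.091     ]]
lid side (array([0.55180853, 0.28868427]), 131.22035217285156, 90.87699890136719, 9.026771545410156)
ch (array([ 0.59767896, -0.01737401]), 143.8672637939453, 103.68645477294922, 8.774121284484863)
[[ 0.954 -0.    -0.299]
 [ 0.299  0.     0.954]
 [ 0.    -1.     0.   ]]
1 [ 0.79923996  0.29654399 -0.15151991  0.         -1.12273243  2.49995593]
1 [ 0.79923996  0.48484638 -0.34406292  0.         -0.74188703  2.49995593]
1 [ 0.29677776  0.4067697  -0.37922942  0.         -0.78479721  3.00241812]
-1 [ 0.79923996  0.29654399 -0.15151991  0.         -1.12273243 -0.64163673]
-1 [ 0.79923996  0.48484638 -0.34406292  0.         -0.74188703 -0.64163673]
-1 [ 0.29677776  0.4067697  -0.37922942  0.         -0.78479721 -0.13917453]
```

```bash
cat >> h.py <<'E'
def down(yaw_deg,sg=-1):
    th=np.radians(yaw_deg); z=sg*np.array([np.cos(th),np.sin(th),0]); y=np.array([0,0,-1.])
    return R.from_matrix(np.c_[np.cross(y,z),y,z]).as_rotvec()
def st(m=""):
    print(m,"t",round(robot.read_time(),2),"tcp",robot.read_tcp_pos().round(4),"F",np.round(robot.read_force(),2),"w",round(robot.read_width(),4))
E
python3 - <<'E'
from h import *
o=down(9.0)
robot.move_gripper(.06,40)
robot.goto([.5516,.2903,.12],o); st()
for n in("top","side"):
    c=cam(n); cv2.imwrite(f"pics/{n}1.png",c.img); print(c.proj([robot.read_tcp_pos(),[.5516,.2903,.044]]))
E
```

```text
t 4.38 tcp [0.5519 0.2897 0.1201] F [0.04 0.67 0.89] w 0.06
[[180.10859345 251.61986931]
 [189.89936532 256.94880249]]
[[205.39731603 156.68970933]
 [208.88331868 189.57094231]]
```

View pics/side1.png

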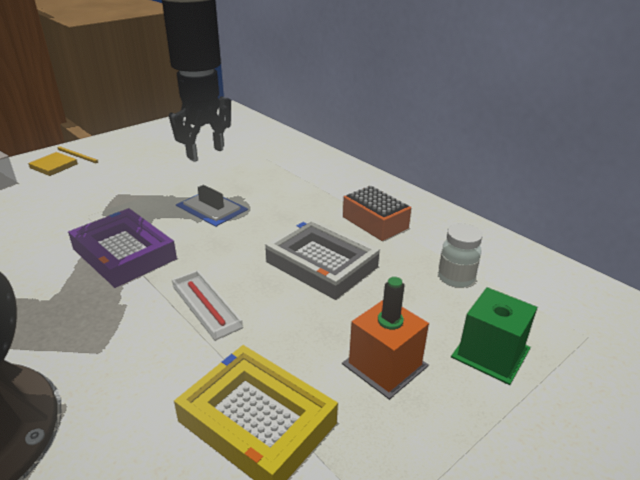

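View pics/top1.png

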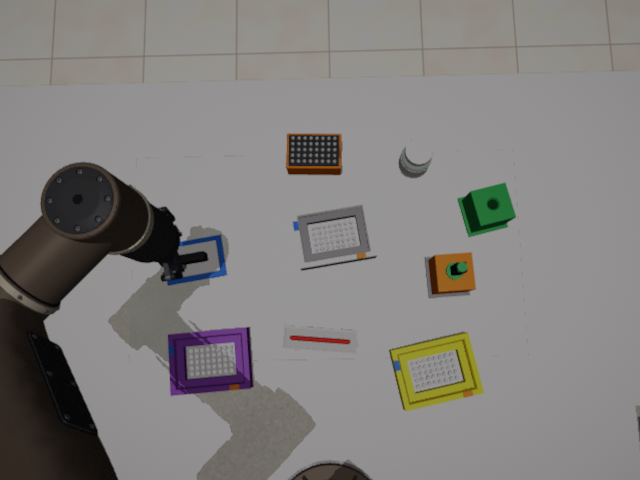

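The side view shows the open gripper above the lid's bar, with its fingertips around (205,156), matching the projected TCP. I descend and grip.

```bash
python3 - <<'E'
from h import *
o=down(9.0)
robot.move_straight([.5516,.2903,.05],o,.12); st()
robot.move_straight([.5516,.2903,.016],o,.06); st("low")
robot.move_gripper(.005,60); st("grip")
robot.move_straight([.5516,.2903,.036],o,.05); st("lift")
for n in("top","side"):
    c=cam(n); cv2.imwrite(f"pics/{n}2.png",c.img)
    (crop(c.img,140,200,260,290,6,"t2.png") if n=="top" else crop(c.img,150,110,270,230,5,"s2.png"))
E
```

```text
t 5.21 tcp [0.552  0.2906 0.0505] F [0.66 0.09 0.66] w 0.0601
low t 5.92 tcp [0.5517 0.2903 0.0159] F [-0.01 -0.54  0.85] w 0.06
grip t 6.38 tcp [0.5519 0.2906 0.0165] F [0.09 0.14 3.4 ] w 0.0171
lift t 6.93 tcp [0.5516 0.2903 0.0362] F [-0.23 -1.45 -2.86] w 0.0173
```

View pics/s2.png

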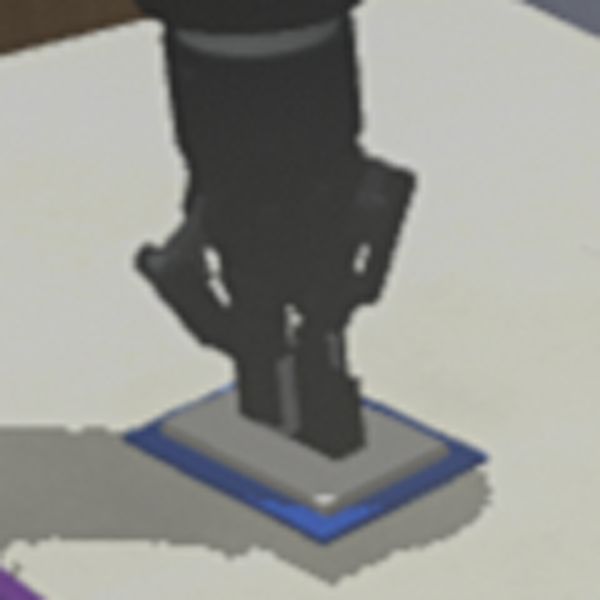

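View pics/t2.png

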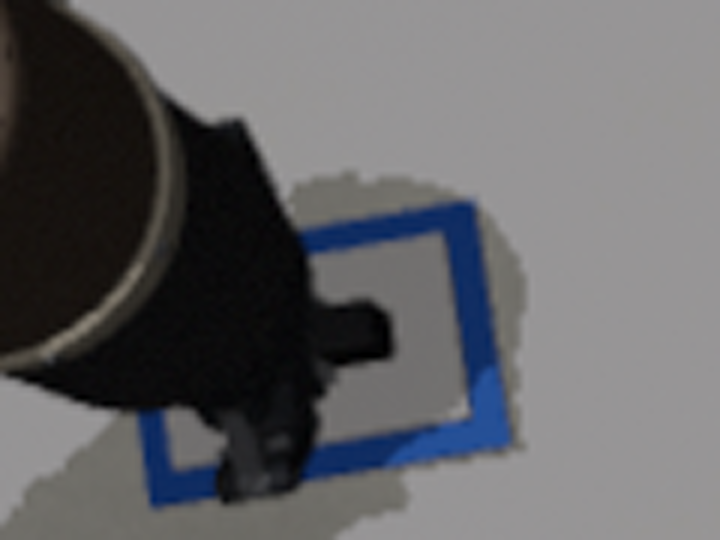

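```bash
python3 - <<'E'
from h import *
c=Cam(eyes.get_image("side")); im,f=up(c,(150,180,270,230)); h=hsv(im)
m=cv2.inRange(h,(100,110,40),(125,255,255)); print("lid side",rect(c.ray(f(big(m)),.0243)))
robot.move_straight([.5516,.2903,.12],down(9.03),.15)
robot.move_straight([.5974,-.0185,.12],down(8.8),.2); st()
robot.move_straight([.5974,-.0185,.08],None,.1); st()
for n in("top","side"):
    c=cam(n); cv2.imwrite(f"pics/{n}3.png",c.img)
    print(c.proj([.5974,-.0185,.064]))
    (crop(c.img,270,170,400,280,6,"t3.png") if n=="top" else crop(c.img,250,190,400,300,5,"s3.png"))
E
```

```text
lid side (array([0.54310919, 0.28254388]), 129.1556396484375, 78.26744079589844, 8.824196815490723)
 t 9.5 tcp [ 0.5974 -0.0178  0.12  ] F [ 0.39  0.74 -3.07] w 0.017
 t 10.05 tcp [ 0.5976 -0.0183  0.0801] F [ 0.09 -0.71 -2.63] w 0.0165
[[333.73541853 231.2591841 ]]
[[321.31700452 235.31781499]]
```

View pics/s3.png

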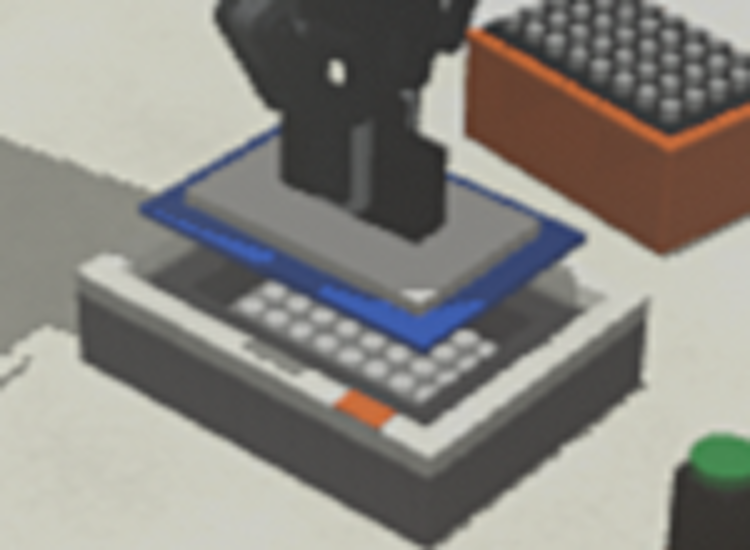

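View pics/t3.png

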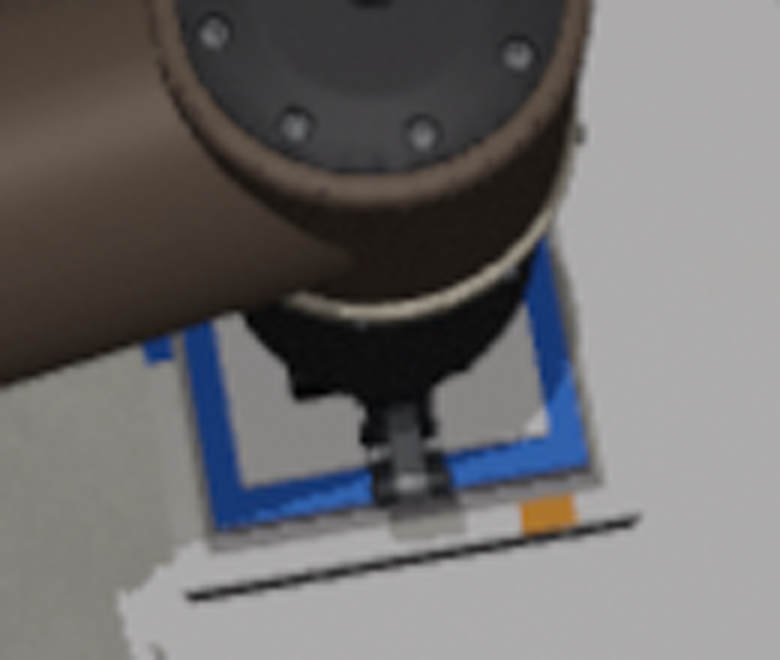

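```bash
python3 - <<'E'
from h import *
t=Cam(eyes.get_image("top"));s=Cam(eyes.get_image("side"))
z=.068; a=np.radians(8.8); ex=np.array([np.cos(a),np.sin(a)]);ey=np.array([-np.sin(a),np.cos(a)])
c=s.ray((np.array([[140,209],[425,350],[585,238]])+.5)/5-.5+[250,190],z)[:,:2]
c2=t.ray((np.array([[217,530],[590,463]])+.5)/6-.5+[270,170],z)[:,:2]
print("side corners->centre est", c[0]+46*ex/1e3-66*ey/1e3, c[1]+.046*ex+.066*ey, c[2]-.046*ex+.066*ey)
print("lens",np.linalg.norm(c[0]-c[1]),np.linalg.norm(c[1]-c[2]), np.linalg.norm(c2[0]-c2[1]))
print("top", c2[0]+.046*ex-.066*ey, c2[1]+.046*ex+.066*ey)
# chamber via same camera: outer frame corners in side (z .041), opening corners top
d=s.ray((np.array([[78,278],[430,463],[648,300]])+.5)/5-.5+[250,190],.041)[:,:2]
print("ch side", d[0]+.063*ex-.083*ey, d[1]+.063*ex+.083*ey, d[2]-.063*ex+.083*ey)
print(np.linalg.norm(d[0]-d[1]),np.linalg.norm(d[1]-d[2]))
for cc in(s,t):
  im,f=up(cc,(310,240,370,300) if cc is t else (300,255,345,300)); h=hsv(im)
  m=cv2.inRange(h,(5,140,110),(25,255,255)); p=cc.ray(f(np.array(cv2.minAreaRect(big(m))[0])),.041)[0,:2]; print("ch from orange",p+.0575*ex+.05*ey)
E
```

```text
side corners->centre est [ 0.5972807  -0.02156726] [ 0.59709494 -0.02000541] [ 0.59503912 -0.02051215]
lens 0.1304281289073606 0.08989105092968445 0.13197125531732506
top [ 0.59685393 -0.01717817] [ 0.59763008 -0.01702653]
ch side [ 0.59634735 -0.02423876] [ 0.59561747 -0.02138515] [ 0.59475883 -0.02148597]
0.16306856724747162 0.12513604516153987
ch from orange [ 0.59853736 -0.01885012]
ch from orange [ 0.59723099 -0.01692856]
```

The crops (t3, s3) show the lid level above the opening and centred within about 1 mm in both views. Top gives lid (597,-17) against chamber (598,-17). I lower it.

```bash
python3 - <<'E'
from h import *
p=[.5976,-.0184]
robot.move_straight(p+[.058],down(8.8),.05); st()
for z in (.054,.052,.0505,.0495,.0485,.0478):
    robot.move_straight(p+[z],None,.02); st(z); 
    if robot.read_force()[2]>5: break
c=cam("side"); crop(c.img,250,190,400,300,5,"s4.png")
E
```

```text
t 10.84 tcp [ 0.5975 -0.0185  0.0577] F [-0.34  0.19 -2.67] w 0.0171
0.054 t 11.19 tcp [ 0.5975 -0.0184  0.054 ] F [-0.66 -0.38 -2.42] w 0.0173
0.052 t 11.44 tcp [ 0.5975 -0.0184  0.0519] F [ 0.18 -0.01 -1.28] w 0.0169
0.0505 t 11.69 tcp [ 0.5975 -0.0184  0.0504] F [-0.52  0.12 -3.17] w 0.0173
0.0495 t 11.94 tcp [ 0.5976 -0.0184  0.0494] F [ 0.66  0.43 -2.04] w 0.0172
0.0485 t 12.19 tcp [ 0.5977 -0.0183  0.0485] F [ 1.32  0.29 -2.1 ] w 0.0171
0.0478 t 12.44 tcp [ 0.5977 -0.0184  0.0485] F [-3.09  1.04  5.62] w 0.0172
```

View pics/s4.png

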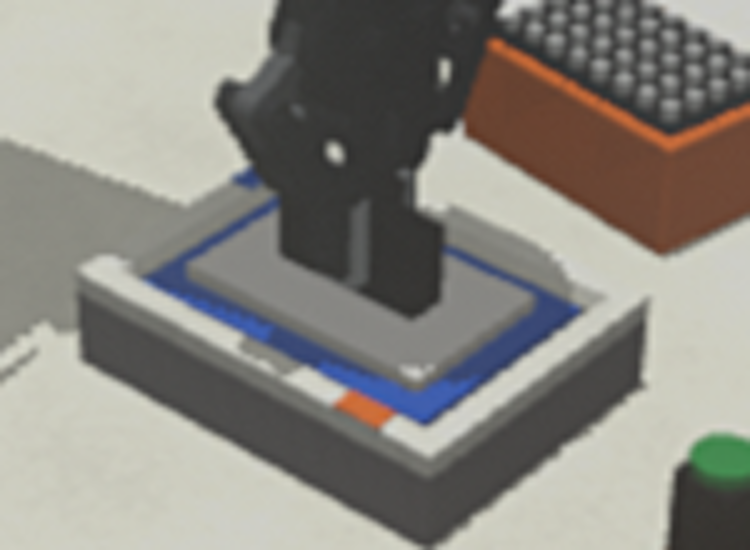

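```bash
python3 - <<'E'
from h import *
robot.move_gripper(.06,60); robot.hold(.3); st("rel")
robot.move_straight([.5976,-.0184,.14],None,.15)
robot.goto([.5058,-.2629,.22],down(3)); st()
t=cam("top");s=cam("side")
crop(t.img,280,190,390,280,7,"t5.png"); cv2.imwrite("pics/side5.png",s.img);crop(t.img,400,225,500,305,7,"t5b.png")
E
```

```text
rel t 13.28 tcp [ 0.5976 -0.0184  0.0478] F [-0.19  0.35 -0.47] w 0.06
 t 15.1 tcp [ 0.506  -0.2622  0.2192] F [-0.28 -0.51  0.35] w 0.0598
```

View pics/t5.png

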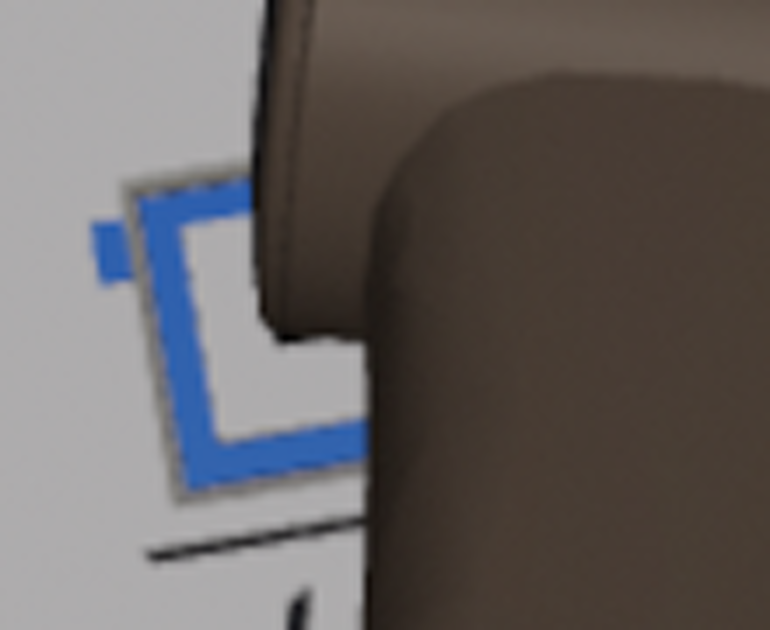

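View pics/side5.png

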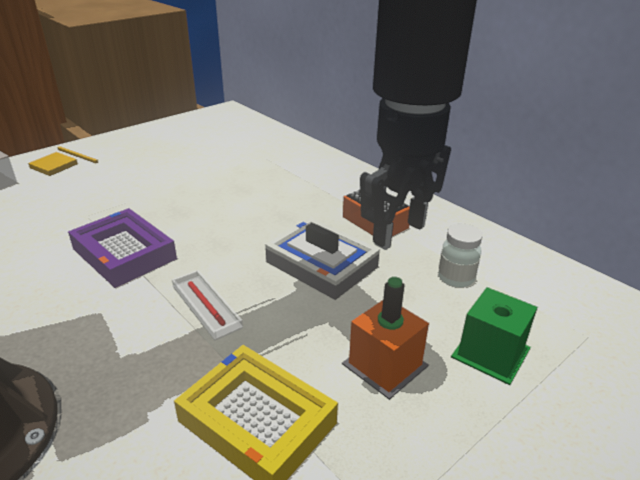

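The top crop shows the lid flat and square in the frame, with even margins. In the side view the gripper is above the stylus, whose cap is at (394,284). I grasp the stylus.

```bash
python3 - <<'E'
from h import *
p=[.5058,-.2629]
robot.move_straight(p+[.165],down(3),.15); st()
robot.move_straight(p+[.104],None,.08); st("low")
robot.move_gripper(.005,60); st("grip")
t=cam("top");s=cam("side");crop(s.img,340,180,450,390,3.5,"s6.png")
E
```

```text
t 15.72 tcp [ 0.5063 -0.2627  0.1652] F [ 0.48 -0.14  0.06] w 0.0599
low t 16.62 tcp [ 0.5062 -0.263   0.1045] F [ 0.53 -0.44  0.05] w 0.0604
grip t 17.07 tcp [ 0.5061 -0.263   0.1045] F [ 0.1  -0.47  3.43] w 0.0195
```

View pics/s6.png

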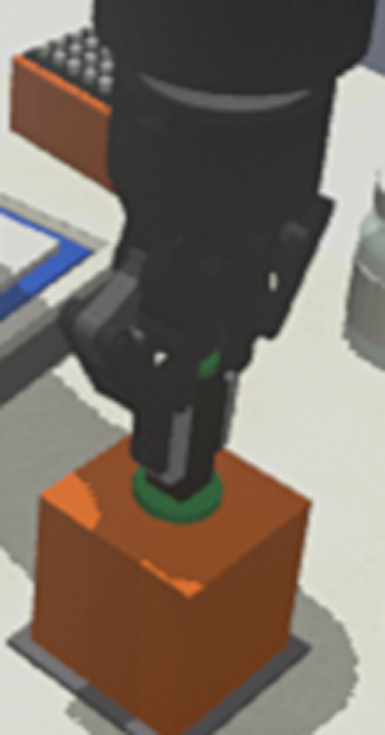

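The grip reads 19.5 mm and the collar is still on the stand. I lift and check tilt and offset.

```bash
python3 - <<'E'
from h import *
robot.move_straight([.5058,-.2629,.205],None,.12); st("lift")
t=cam("top");s=cam("side");crop(s.img,320,150,460,330,4,"s7.png");crop(t.img,390,210,510,310,6,"t7.png")
p=robot.read_tcp_pos(); print(s.proj([p-[0,0,.019],p-[0,0,.019+.072]]))
print(((s.proj([p-[0,0,.019],p-[0,0,.019+.048],p-[0,0,.019+.072]])-[320,150]+.5)*4).round(1))
E
```

```text
lift t 18.16 tcp [ 0.5052 -0.2627  0.204 ] F [ 0.8  -0.92 -0.88] w 0.0195
[[395.19056883 261.90047876]
 [390.15440645 305.06424166]]
[[302.8 449.6]
 [289.1 566.9]
 [282.6 622.3]]
```

View pics/s7.png

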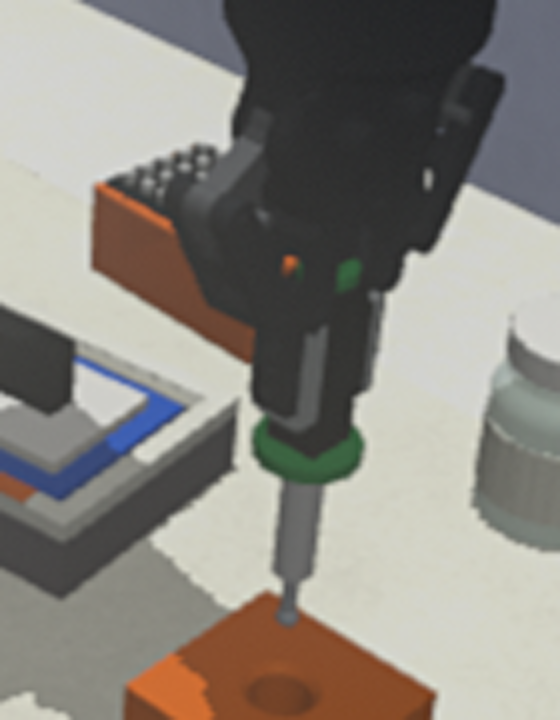

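View pics/t7.png

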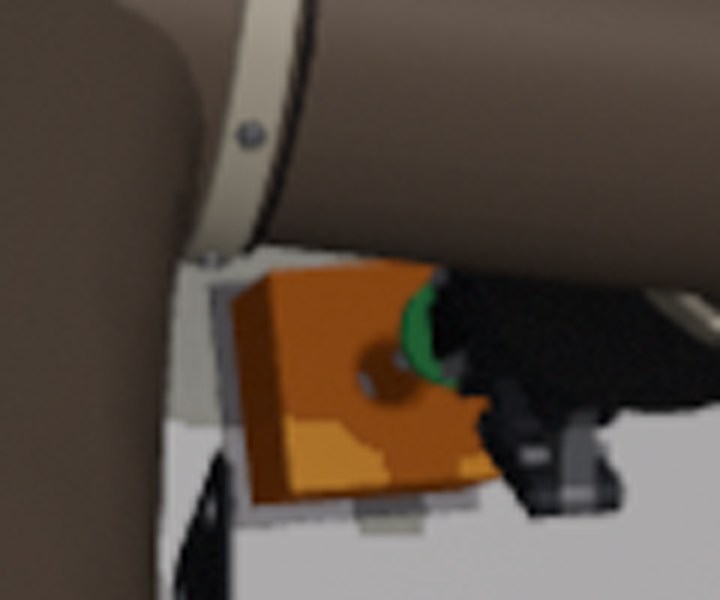

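```bash
cat >> h.py <<'E'
CH=np.array([.5976,-.0184]); YAW=8.78
def ch(x,y):
    a=np.radians(YAW); return CH+[np.cos(a)*x-np.sin(a)*y,np.sin(a)*x+np.cos(a)*y]
E
python3 - <<'E'
from h import *
for q in((-.0405,-.05),(-.0405,.0605),(.03,.0605)): print(ch(*q),planner.solve_ik([*ch(*q),.1225],down(3)))
q=ch(-.0405,-.05)
robot.move_straight([*q,.205],down(3),.2)
robot.move_straight([*q,.146],None,.1); robot.hold(.2); st()
t=cam("top");s=cam("side");crop(s.img,255,150,395,300,5,"s8.png");crop(t.img,270,180,400,290,6,"t8.png")
p=robot.read_tcp_pos(); print((s.proj([p-[0,0,.091],[*q,.036]])-[255,150]+.5)*5, (t.proj([p-[0,0,.091],[*q,.036]])-[270,180]+.5)*6)
E
```

```text
[ 0.56520663 -0.07399604] [ 0.21299149  0.28274369 -0.36765794  0.         -0.9203947  -0.16063161]
[0.54833982 0.03520909] [ 0.42069467  0.25160076 -0.41227615  0.         -0.90691942 -0.36833479]
[0.61801368 0.04597027] [ 0.38890812  0.35675965 -0.25623816  0.         -0.95779852 -0.33654825]
 t 20.34 tcp [ 0.5656 -0.074   0.1467] F [-0.12 -0.8  -1.79] w 0.0194
[[370.89514791 551.93936447]
 [369.03262066 598.49374759]] [[544.56744586 400.88806558]
 [542.36356088 410.08803799]]
```

View pics/s8.png

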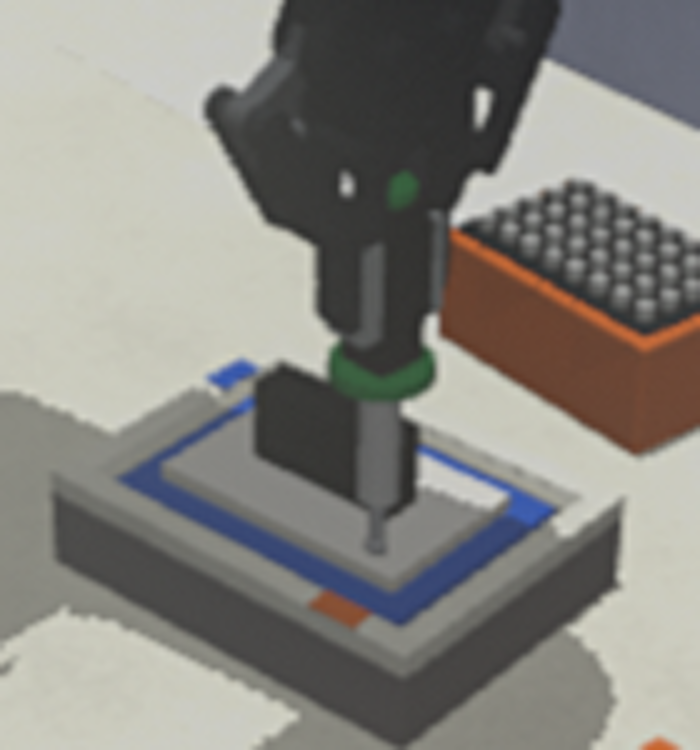

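View pics/t8.png

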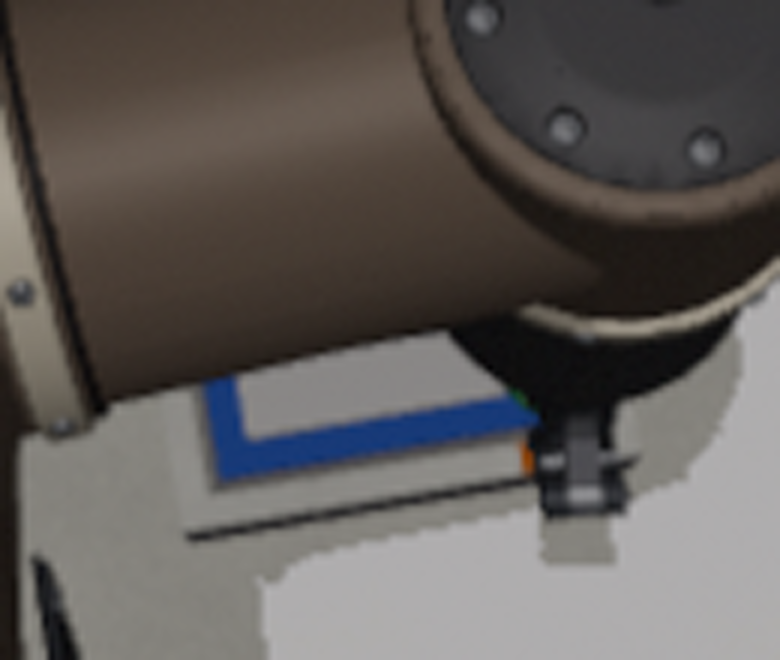

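```bash
python3 - <<'E'
from h import *
s=Cam(eyes.get_image("side"))
q=lambda x,y,z:[*ch(x,y),z]
P=s.proj([q(-.034,-.054,.042),q(-.034,.054,.042),q(.034,-.054,.042),q(-.063,-.083,.041),q(-.063,.083,.041),q(.063,-.083,.041)])
p=(P-[255,150]+.5)*5; print(p.round(1))
im=cv2.resize(s.img[150:300,255:395],None,fx=5,fy=5,interpolation=cv2.INTER_CUBIC)
for a in p: cv2.drawMarker(im,tuple(int(v) for v in a),(0,0,255),cv2.MARKER_CROSS,12,1)
cv2.imwrite("pics/s9.png",im[330:])
E
```

```text
[[390.5 580.5]
 [159.6 464. ]
 [509.7 495.7]
 [403.7 656.8]
 [ 46.8 470.3]
 [622.7 493.9]]
```

View pics/s9.png

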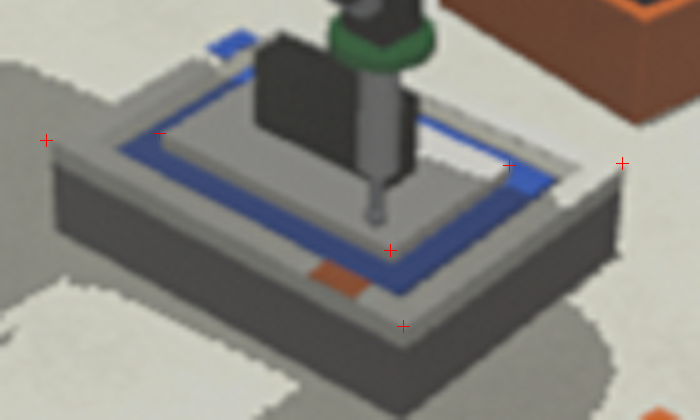

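The projected tip, panel and frame points agree with the side picture to about 1 px (tip at (376,554) in the crop). I press down at the start point.

```bash
python3 - <<'E'
from h import *
q=ch(-.0405,-.05)
st("pre"); robot.move_straight([*q,.131],down(3),.05); print([robot.read_force().round(2) for _ in range(2)])
robot.move_straight([*q,.1223],None,.02); robot.hold(.2); st("press")
F=[]
for _ in range(10): F.append(robot.read_force()); robot.hold(.02)
print(np.mean(F,0))
s=cam("side");crop(s.img,285,190,365,290,6,"s10.png")
E
```

```text
pre t 20.49 tcp [ 0.5654 -0.0739  0.1464] F [ 0.36  0.33 -0.74] w 0.0192
[array([-0.54, -0.79, -0.65]), array([-0.54, -0.79, -0.65])]
press t 21.73 tcp [ 0.5654 -0.074   0.1225] F [ 0.78 -0.46  0.74] w 0.0195
[ 0.87597003 -0.21079973  0.61139266]
```

View pics/s10.png

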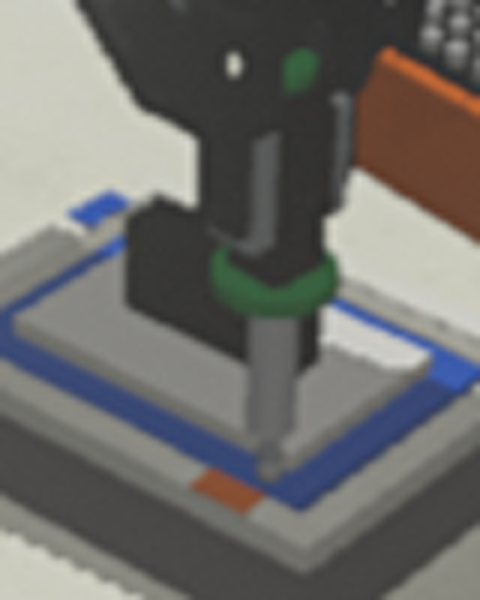

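The force rose by about 1.5 N, a press of roughly 5 mm. The crop shows the ball in the groove beside the orange mark. I run the seam.

```bash
python3 - <<'E'
from h import *
z=.1223
def F():
    f=[]
    for _ in range(5): f.append(robot.read_force()); robot.hold(.02)
    return np.mean(f,0).round(2)
for q in((-.0405,.005),(-.0405,.0605)):
    robot.move_straight([*ch(*q),z],None,.035); st(q); print(F())
s=cam("side");crop(s.img,265,170,365,280,6,"s11.png")
E
```

```text
(-0.0405, 0.005) t 23.67 tcp [ 0.5568 -0.0197  0.1223] F [-0.81 -0.41  0.59] w 0.0195
[-0.51 -0.35  0.5 ]
(-0.0405, 0.0605) t 25.48 tcp [0.5484 0.0352 0.1223] F [-0.19  0.21  1.24] w 0.0188
[ 0.34 -0.18  0.89]
```

View pics/s11.png

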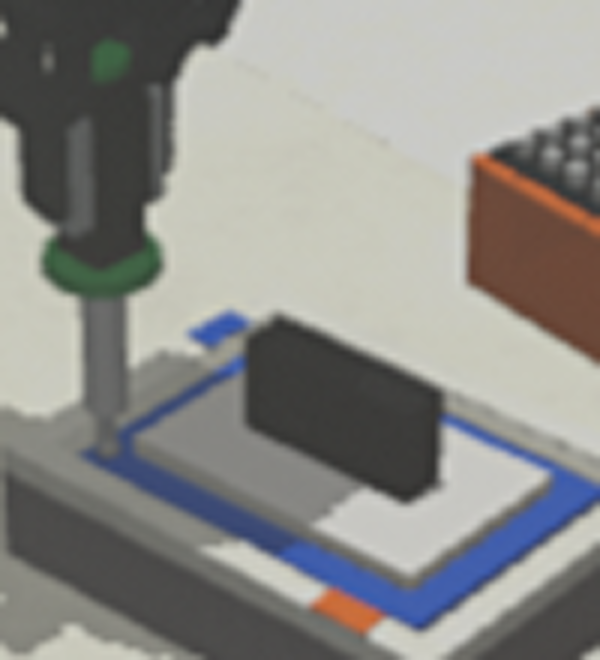

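```bash
python3 - <<'E'
from h import *
z=.1223
def F():
    f=[]
    for _ in range(5): f.append(robot.read_force()); robot.hold(.02)
    return np.mean(f,0).round(2)
for q in((-.005,.0605),(.03,.0605)):
    robot.move_straight([*ch(*q),z],None,.035); st(q); print(F())
robot.hold(.1)
s=cam("side");crop(s.img,265,150,395,280,5,"s12.png")
E
```

```text
(-0.005, 0.0605) t 26.78 tcp [0.5836 0.0407 0.1225] F [-0.03 -0.09  1.33] w 0.019
[-0.16 -0.03  0.3 ]
(0.03, 0.0605) t 28.02 tcp [0.6182 0.046  0.1225] F [-0.06  0.04 -0.  ] w 0.0196
[-0.31 -0.15  0.46]
```

View pics/s12.png

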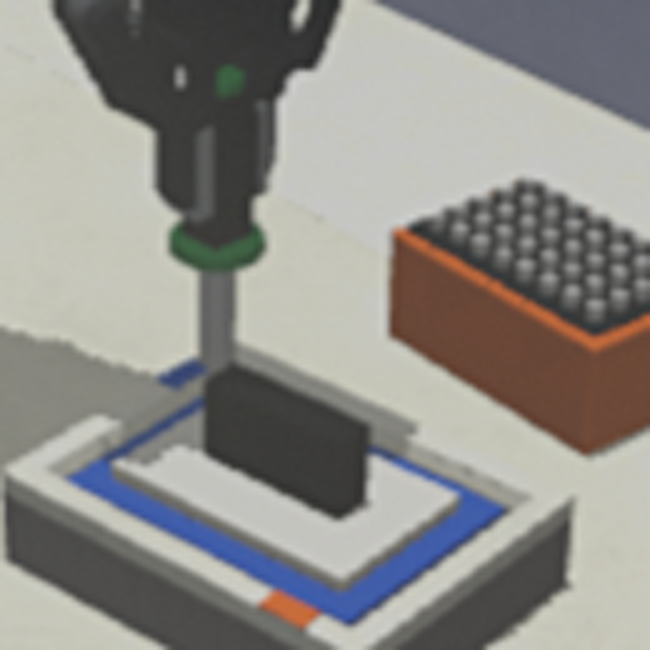

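The stylus stands beside the blue mark, with its tip hidden behind the bar and the press force steady. I lift and return to the stand.

```bash
python3 - <<'E'
from h import *
robot.move_straight([*ch(.03,.0605),.205],None,.12)
robot.move_straight([.5058,-.2629,.205],down(3),.2); robot.hold(.2); st()
s=cam("side");crop(s.img,320,150,460,330,4,"s13.png")
E
```

```text
t 31.08 tcp [ 0.506  -0.2624  0.205 ] F [ 0.01 -0.1  -0.24] w 0.0196
```

View pics/s13.png

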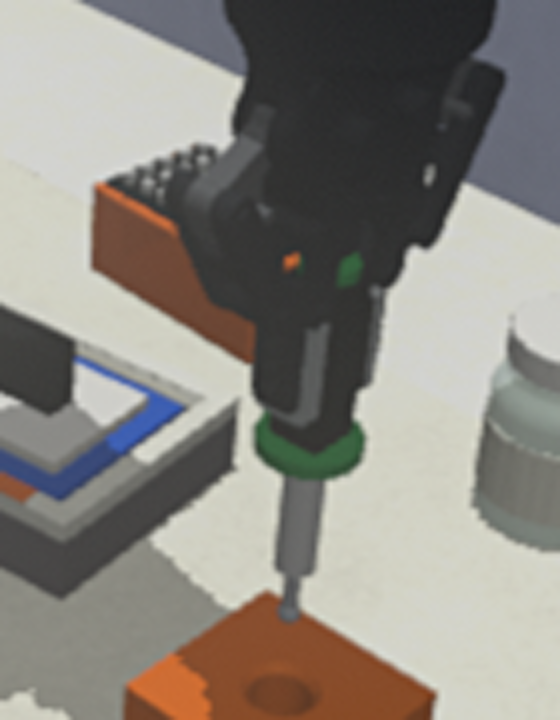

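The stylus hangs exactly as it did after pickup (tip (288,617) in the crop). I lower it into the hole.

```bash
python3 - <<'E'
from h import *
p=[.5052,-.2634]
robot.move_straight(p+[.205],down(3),.03)
for z in (.17,.14,.112,.106,.1048,.1042,.1036):
    robot.move_straight(p+[z],None,.06 if z>.11 else .02); st(z)
    f=robot.read_force()
    if f[2]>4 or np.hypot(*f[:2])>6: print("stop"); break
s=cam("side");crop(s.img,320,150,460,400,3,"s14.png")
E
```

```text
0.17 t 32.12 tcp [ 0.5054 -0.2635  0.1701] F [-0.07  0.58 -0.81] w 0.0196
0.14 t 32.77 tcp [ 0.5053 -0.2635  0.1399] F [ 0.54 -0.12 -0.97] w 0.0196
0.112 t 33.38 tcp [ 0.5052 -0.2634  0.1118] F [ 2.01 -0.07  0.41] w 0.0195
0.106 t 33.83 tcp [ 0.5051 -0.2634  0.1059] F [-0.12 -0.7  -0.97] w 0.0195
0.1048 t 34.08 tcp [ 0.5052 -0.2634  0.1048] F [-0.05  0.61 -1.62] w 0.0192
0.1042 t 34.33 tcp [ 0.5053 -0.2635  0.1045] F [-0.55  1.41  2.27] w 0.0195
0.1036 t 34.58 tcp [ 0.5054 -0.2635  0.1045] F [-3.09  1.69  9.11] w 0.0196
stop
```

View pics/s14.png

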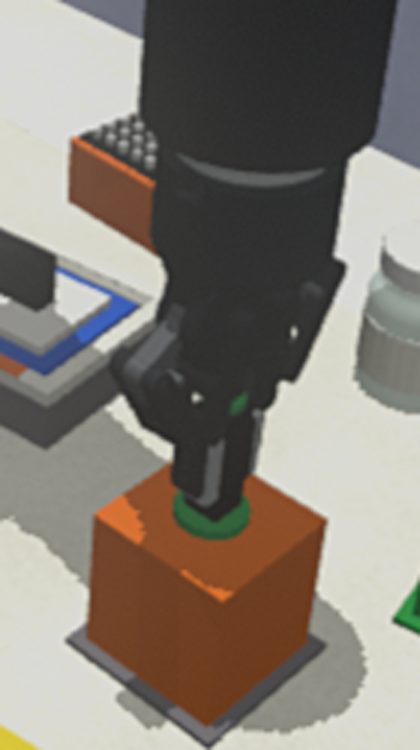

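Contact came at TCP 0.1045, as at pickup, and the collar sits on the stand. I release and retreat.

```bash
python3 - <<'E'
from h import *
robot.move_straight([.5052,-.2634,.1043],None,.02)
robot.move_gripper(.06,60); robot.hold(.3); st("rel")
robot.move_straight([.5052,-.2634,.23],None,.12)
robot.move_j([-.979,.359,.012,0,-1.224,-.288]); robot.hold(.3); st()
t=cam("top");s=cam("side");cv2.imwrite("pics/top15.png",t.img);cv2.imwrite("pics/side15.png",s.img)
im,f=up(t,(280,190,390,280)); h=hsv(im); m=cv2.inRange(h,(100,120,40),(125,255,255)); m=cv2.morphologyEx(m,cv2.MORPH_OPEN,np.ones((15,15),np.uint8))
print("lid",rect(t.ray(f(big(m)),.036)), "ch before: .5977 -.0174 yaw 8.77")
im,f=up(t,(410,235,490,305)); h=hsv(im); m=cv2.inRange(h,(50,80,40),(90,255,255)); m[:100]=0
for c in cv2.findContours(m,0,1)[0]:
    if cv2.contourArea(c)>500: q=f(np.array(cv2.minEnclosingCircle(c)[0])); print(t.ray(q,.155),t.ray(q,.091))
m=cv2.inRange(h,(5,150,100),(25,255,255)); print("stand",rect(t.ray(f(big(m)),.085)))
E
```

```text
rel t 35.65 tcp [ 0.5052 -0.2634  0.1043] F [ 0.06  0.34 -0.62] w 0.0599
 t 38.92 tcp [ 0.2026 -0.6439  0.2312] F [-0.63 -0.09 -0.09] w 0.06
lid (array([ 0.59797791, -0.01636239]), 132.5252227783203, 93.05569458007812, 8.568005561828613) ch before: .5977 -.0174 yaw 8.77
[[ 0.505276   -0.26209413  0.155     ]] [[ 0.51255721 -0.27707093  0.091     ]]
[[ 0.4985768  -0.24786238  0.155     ]] [[ 0.50544555 -0.26196297  0.091     ]]
stand (array([ 0.50401111, -0.26301407]), 75.76701354980469, 75.33243560791016, -86.80170583724976)
```

View pics/top15.png

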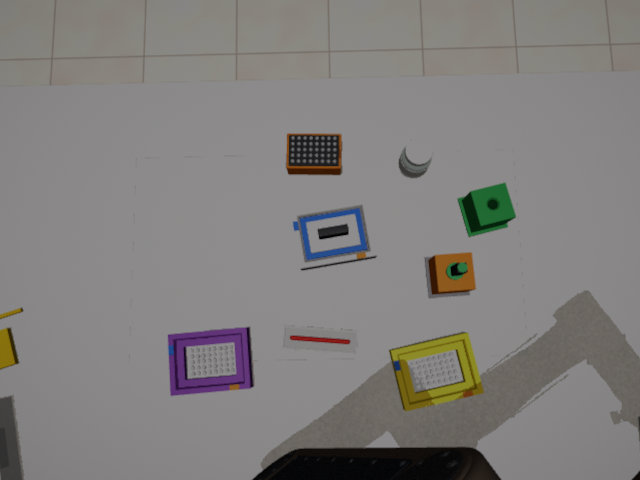

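View pics/side15.png

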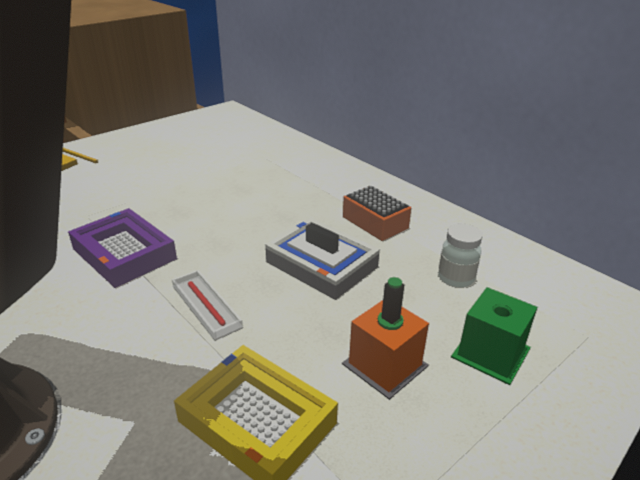

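The pictures show the lid seated (333,232), the stylus upright in its stand (457,268), and the bystanders unmoved. I hand it in.

```bash
python3 -c "
from bench import robot
robot.job_done()"
```

```text
the job is handed in; nothing more can be done
```

I set the lid into the grey chamber and let go. I then ran the stylus along the groove from the orange mark, round the corner, to the blue mark in one pass at a mean 3.5 cm/s. Next I hung it back in the orange stand, moved the arm clear and handed the job in at about 39 s; no verdict is reported.

**Press:** Force rose by about 1.2–1.8 N over the free stylus along the seam. That is roughly 4–6 mm of plunger travel, though single force readings scatter by about 1 N. The tip was seen in the groove at the start and corner, but was hidden behind the grip bar at the end point.

**Last checks:**
- **Lid:** about 1 mm and 0.2° from the measured chamber centre.
- **Stylus:** upright, about 2 mm from the stand's centre. The collar met the stand top at the same tool height as at pickup.
- **Tip rack, jar and pen tray:** unmoved in the pictures.

**Disagreement:** the two cameras differed by 2–4 mm in y throughout. I used positions between the two, and they fitted the arm's own readings.

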